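Seat the keyed centrifuge rotor in its drive hub and hold it home

ROBOT

A 7-joint arm with a two-finger parallel gripper is mounted at the origin on the work surface. World frame = base frame: x ahead of the robot, y to its left, z up, the work surface at z = 0. Lengths are in m, angles in rad, forces in N, time in s.
With the tool pointing down it reaches from about 0.4 to 0.875 m from the base axis. Payload 19.3 kg.
Tool frame: the origin (TCP) lies midway between the tips of the shut fingers; the grasp point (between the pads) lies 19 mm behind it; z points along the fingers, y is the line along which they close (so a half turn about z gives the same grasp; the last joint's range is limited). The gripper opens to 85 mm and grips with 20 to 120 N. Pads are 22 mm wide; open, the fingers measure 114 mm over their backs; the gripper's body (76 mm by 85 mm) begins 54 mm behind the grasp point. The pads swing forward as they close: fully open they stand 13 mm farther back than shut.
Start: joints at [1.205, 0.521, -0.036, 1.599, 0.021, 1.021, -0.113], TCP at [0.182, -0.598, 0.231] pointing down, gripper open.
Joint ranges: [-2.91, 2.91], [-0.3, 2.13], [-1.5, 1.42], [0.17, 2.43], [-1.26, 4.41], [0.16, 1.93], [-2.52, 2.52]. Speed limits (rad/s): [1.89, 1.89, 2.39, 2.39, 3.01, 3.01, 3.01].

INTERFACE

Orientations are given as [roll, pitch, yaw] about the fixed x, y, z axes, in that order (R = Rz(yaw) Ry(pitch) Rx(roll)).
In Python, from workcell import telemetry, grab_frame, calibration, bot, outline_of, landmark_of gives the robot as it stands. The module is installed in compiled form; this text tells all that it offers.
- The arm moves only by the shell command python3 -m inch 'ROWS' [FORCE]. ROWS is JSON, a list of rows, each a list of 7 numbers: the shift along the tool's x, y, z in m, then the turn, a rotation vector about the tool's x, y, z in rad, then the closure, from 0 (fully open) to 1 (shut). A call has 1 to 5 rows; each row shifts and turns the commanded pose from where the row before left it, along the tool's axes as they then stand; what a row does not reach is not made up. A row lasts 1/10 s, in which the tool goes at most 50 mm and 8.59 degrees, less where a joint would pass 70% of its speed; a pose out of reach is approached as far as the arm can. A call is refused whole if a number of a shift passes 0.05 or a number of a turn 0.15, either way. A call with a gripper value outside its range is refused whole. The fingers move at their own pace and stop on an object; FORCE is the grip in N (left out, the last holds). Time passes only in rows, so rows that do not move let the fingers close. It gives the time, the measured TCP pose, the force, the opening and the grip force at its end, in the units of the state.
- telemetry.observe(): the state, without advancing time (a new reading comes with each control period).
- grab_frame(name): name is "scene" or "top"; returns the picture (480x640x3 uint8, red, green, blue); there is no depth.
- calibration(name): a dict with "fovy" (degrees; the focal length in pixels is half the picture's height over the tangent of half this angle, whatever the lens; pixels are square), "cx", "cy" (the principal point, pixels), "dist" ([k1, k2, p1, p2, k3] as OpenCV has them; the pictures are not rectified), "pose" (4x4, takes a point from camera to world coordinates). Camera axes: x right, y down, z forward; pixel columns grow to the right and rows downward; lengths in m; the calibration is good to about 2 mm. A picture is of the moment at which its call begins. calibration takes no time and is no camera call.
- bot.job_done(): hands the job in; it is judged then, once.
Trained networks look in the newest picture that a camera, given by its name, has taken for a name from the list of things; names that differ only in an ending like _2 or _b are one class to them, and where a whole thing is asked for, a point or a joint stands for the part that bears it (a point fixed in the world has none). Each returns a list of dicts, best first, with "score" (0 to 1); they miss things now and then, are a little off and sometimes report something else, mostly with a low value. They report only what shows in the picture. A call takes as long as a camera call. They do not tell look-alikes from the thing itself.
- outline_of(label, camera): "region" (480x640 bool, what is visible of it) and "rect" ([left, top, right, bottom] in pixels, round what is visible of it).
- landmark_of(label, camera): "xy" ([column, row] in pixels: a listed point, or the origin of a listed thing).
The state is a dict: "clock": time; "qpos": joint angles; "qd": joint speeds; "joint_efforts": joint torques, N m; "position": TCP position; "tool_rot": TCP orientation; "force": force on the tool from outside, world axes, zero at the start; "moment": the same for the moment, N m; "grip_width": finger opening in m; "finger_force": force on a finger pad.
Only numpy, scipy, OpenCV 4.12 (cv2) and the standard library are available. Lean on these libraries where they do the work, as an engineer would, in place of code of your own. Each camera call takes 0.05 s, during which the arm holds its last target. There are 200 camera calls.

TASK

Blow the centrifuge's drive hub clean: press the blue cap of the air duster beside it all the way down for a moment and let it spring back up. Then take the rotor from its stand by the orange knob, put its shaft into the hub, turn it until the key slips into the keyway and push it fully home against the spring. Finish while still gripping the knob and pressing the rotor down, so that it stays home; leave everything else on the bench where it is.

Things in the scene. Friction and masses are not known exactly. Their poses are not given: they have to be found in the camera images.
- drive: Fixed drive unit: grey plate 120 x 270 x 8 mm (x by y) with a round white motor housing (116 mm across, top 44 mm above the bench) and an upright aluminium and green air-duster can (48 mm across). Origin: centre of the plate's underside, on the bench; z up. The steel hub stands on the housing, axis at y = -70 mm; the can's axis is at y = +70 mm.
- hub_mouth (a point): Centre of the steel hub's flat top, 80 mm above the bench. Hub 40 mm across, 36 tall, bore 19.2 mm, one open keyway 11 mm wide through its wall, top to bottom, red marks beside it. Axes are the drive unit's and do not turn with the hub: the keyway points along +x within 0.5 rad either way, exact angle not reported: see it from above or feel for it. The hub turns only stiffly, 0.5 N m.
- seat (a point): Sprung brass seat in the hub's bore: centre of its top at rest, 24 mm below hub_mouth. The shaft's end meets it 6 mm before the rotor is home; 3.6 N starts it moving down, about 9 N holds it with the rotor fully home. Let go, the spring lifts the rotor again.
- cap (a joint): Travel of the air duster's blue cap, m: 0 up, 0.006 fully down; sprung, 2 N to start and 6.5 N fully down; it comes up by itself.
- cap_top (a point): Centre of the top face of the blue cap (28 mm across, 138 mm above the bench when up; red nozzle pointing at the hub). Moves down with the cap.
- stand: Fixed grey stand, left or right of the drive unit: foot 90 x 90 mm and an upright eight-sided tube 66 mm across with a 46 mm hole, top 45 mm above the bench. Origin: centre of its underside.
- rotor: Loose black rotor, about 0.25 kg, lying on the stand, shaft hanging in the tube. Origin: on its axis at the disc's underside (which rests on the stand's top); z up. Disc 76 mm across, 16 thick. Shaft 16 mm in diameter down to z = -30 mm, end rounded. A red line on the disc's top and rim shows the key's side (+x). Fully home the disc sits on the hub's top, origin at hub_mouth.
- key (a point): Lower end of the rotor's brass key at its outer edge: 13.5 mm from the axis along the rotor's +x, at z = -18 mm. The key is 6 mm wide and runs from here up to the disc. The last 12 mm of shaft below is a plain round pilot that enters the bore at any angle; then the key rests on the hub's top (origin 18 mm above hub_mouth) until it is turned over the keyway.
- knob (a point): Grip point in the rotor's square orange knob, on the axis 38 mm above the rotor's origin; knob 26 x 26 mm, sides parallel to the rotor's x and y, from 16 to 52 mm above the origin.
- tube_rack: white tube rack, 90 x 110 x 61 mm, with red and yellow tube tops, standing on the bench on the side where the rotor stand is not; to be left alone. Origin: centre of its underside.
- reagent_bottle: amber bottle, 48 mm across, 110 mm tall, on the bench; to be left alone. Origin: centre of its underside.
- tip_box: blue box with clear lid, 120 x 85 x 64 mm, on the bench; to be left alone. Origin: centre of its underside.
- timer: flat white timer, 60 x 70 x 18 mm, beyond the drive unit; to be left alone. Origin: centre of its underside.
- specimen_pot: white pot with yellow screw lid, 60 mm across, 66 mm tall, beyond the drive unit; to be left alone. Origin: centre of its underside.
Not all that is in view belongs to the job. What is shaped like the rotor but green or pink is not meant.

How it is judged:
By the outcome, as a careful person would: the job done as asked, in the order asked, and still so for the second after the job is handed in, while the arm keeps its last pose, push and grip.
It also fails if it takes over 54 s, if anything falls off the work surface, if the arm or the gripper's body presses on something with over 40 N, if the wrist force passes 120 N, or if a joint passes its speed limit or range.

## Working session

There is one attempt and no reset: what is moved stays moved. The work goes in short steps, Python scripts to look and compute and a shell command to move; the robot and the scene stay as the last step left them, time stands still between calls to the robot, and variables do not carry over. Pictures are saved under pics/ and viewed, at most 10 in all, crops included, and the job is handed in when it is done.

```bash
mkdir -p pics; cat > h.py <<'E'
import numpy as np, cv2
from workcell import telemetry, grab_frame, calibration, bot, outline_of, landmark_of
from scipy.spatial.transform import Rotation as R
def K(n):
    c=calibration(n); f=240/np.tan(np.radians(c['fovy'])/2)
    return np.array([[f,0,c['cx']],[0,f,c['cy']],[0,0,1]]),np.array(c['dist'],float),np.array(c['pose'])
def atz(n,xy,z):
    k,d,P=K(n); u=cv2.undistortPoints(np.array([[xy]],float),k,d)[0,0]
    r=P[:3,:3]@[u[0],u[1],1]; o=P[:3,3]; return o+r*(z-o[2])/r[2]
def px(n,p):
    k,d,P=K(n); T=np.linalg.inv(P)
    return cv2.projectPoints(np.array(p,float).reshape(-1,3),cv2.Rodrigues(T[:3,:3])[0],T[:3,3],k,d)[0][:,0]
def save(im,name): cv2.imwrite('pics/'+name,im[...,::-1])
E
python3 - <<'E'
from h import *
for n in('scene','top'):
    save(grab_frame(n),n+'0.png'); k,d,P=K(n); print(n,k[0,0],P.round(3).tolist())
    for l,z in dict(hub_mouth=.08,cap_top=.138,drive=0,rotor=.045,knob=.083,stand=0,key=.027).items():
        for r in landmark_of(l,n)[:4]: print(l,round(r['score'],2),np.round(r['xy'],1),atz(n,r['xy'],z).round(4))
s=telemetry.observe(); print(s)
E
```

```text
scene 486.9129593421704 [[0.664, 0.615, -0.425, 1.115], [0.748, -0.544, 0.381, -0.543], [0.003, -0.571, -0.821, 1.136], [0.0, 0.0, 0.0, 1.0]]
hub_mouth 0.93 [312.9 226.8] [ 0.5467 -0.0521  0.08  ]
hub_mouth 0.31 [434.6 213.1] [0.7321 0.2272 0.08  ]
cap_top 0.48 [352.9 185. ] [0.5456 0.092  0.138 ]
drive 0.72 [215.8 278.5] [ 0.4592 -0.3212  0.    ]
drive 0.55 [331.8 233.2] [0.5559 0.0106 0.    ]
rotor 0.91 [214.1 275.9] [ 0.476  -0.3289  0.045 ]
rotor 0.84 [171.  306.6] [ 0.4772 -0.4602  0.045 ]
knob 0.91 [244.4 239.8] [ 0.4613 -0.2148  0.083 ]
knob 0.73 [168.2 299.2] [ 0.478  -0.4576  0.083 ]
knob 0.65 [215.1 270. ] [ 0.4859 -0.3247  0.083 ]
knob 0.25 [214.  278.9] [ 0.5051 -0.3414  0.083 ]
stand 0.9 [220.7 287.9] [ 0.4912 -0.3278  0.    ]
key 0.96 [219.6 283.4] [ 0.4933 -0.3274  0.027 ]
key 0.86 [252.2 252.4] [ 0.4735 -0.2061  0.027 ]
key 0.69 [179.  306.2] [ 0.4792 -0.4428  0.027 ]
key 0.42 [312.6 224.7] [ 0.5122 -0.0233  0.027 ]
top 560.1459233447412 [[0.024, -0.99, 0.139, 0.455], [-1.0, -0.024, 0.005, -0.072], [-0.001, -0.139, -0.99, 1.251], [0.0, 0.0, 0.0, 1.0]]
hub_mouth 0.71 [
[... 787 characters left out ...]
 ]
{'clock': 0.8, 'qpos': array([ 1.20480218,  0.52139713, -0.03629127,  1.59951299,  0.0211934 ,
        1.02111774, -0.11280003]), 'qd': array([-0.00052368, -0.00194824, -0.00036   , -0.00051621,  0.00060534,
       -0.00127236, -0.00040951]), 'joint_efforts': array([ 2.05266605e-05, -9.26761436e+01,  1.97810456e+00, -3.70230854e+01,
        1.79898029e-02,  2.16809167e-03,  2.02380479e-04]), 'position': array([ 0.1821533 , -0.59784532,  0.23128801]), 'tool_rot': array([-3.14154197e+00,  2.83146362e-06,  2.95740408e-01]), 'force': array([ 0.22421506, -0.11858903,  0.15573414]), 'moment': array([-0.02555554, -0.0174252 , -0.06592042]), 'finger_force': 0.0, 'grip_width': 0.08543915358060983}
```

View pics/top0.png

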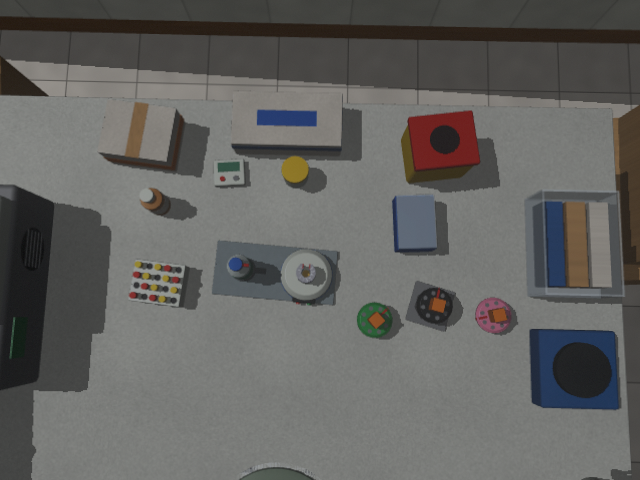

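```bash
python3 - <<'E'
import cv2,numpy as np
a=cv2.imread('pics/top0.png')
b=cv2.resize(a[250:370,340:540],None,fx=4,fy=4,interpolation=cv2.INTER_CUBIC)[:480]
cv2.imwrite('pics/rot0.png',b)
b=cv2.resize(a[230:320,200:340],None,fx=5.7,fy=5.7,interpolation=cv2.INTER_CUBIC)
cv2.imwrite('pics/hub0.png',b)
E
```

```text
(no output)
```

View pics/rot0.png

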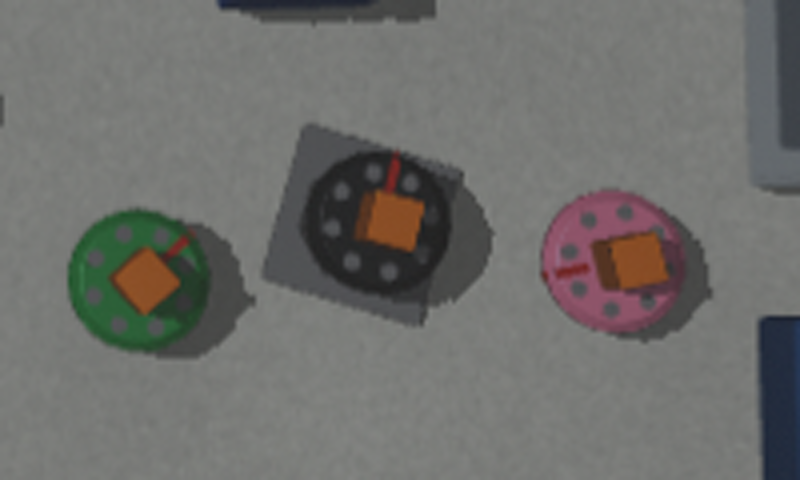

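View pics/hub0.png

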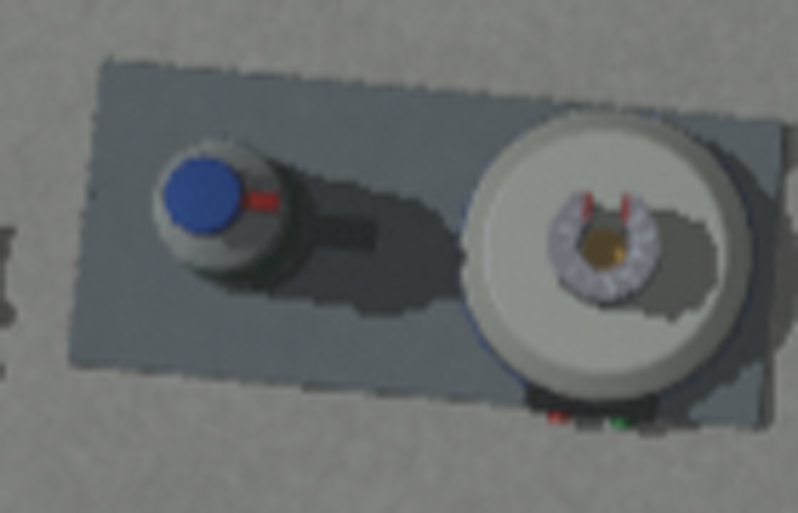

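View pics/scene0.png

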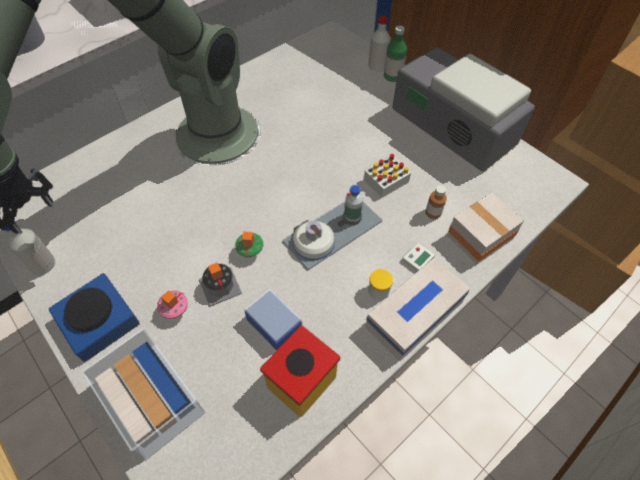

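```bash
python3 - <<'E'
from h import *
ims={n:cv2.imread(f'pics/{n}0.png') for n in('scene','top')}
hsv={n:cv2.cvtColor(i,cv2.COLOR_BGR2HSV) for n,i in ims.items()}
def blob(n,lo,hi,c,r):
    m=cv2.inRange(hsv[n],np.array(lo),np.array(hi)); w=np.zeros_like(m); cv2.circle(w,c,r,255,-1); m&=w
    k,l,st,ce=cv2.connectedComponentsWithStats(m); i=1+st[1:,4].argmax(); return ce[i],st[i],(l==i).astype(np.uint8)
for n,c in dict(top=(236,266),scene=(354,189)).items():
    ce,st,m=blob(n,(100,120,60),(130,255,255),c,12); print('cap',n,ce.round(1),st,atz(n,ce,.136 if n=='scene' else .138).round(4))
for n,c in dict(top=(438,305),scene=(215,270)).items():
    ce,st,m=blob(n,(4,150,60),(18,255,255),c,14); print('knob',n,ce.round(1),st,atz(n,ce,.097).round(4))
# bright top face of knob, top view
V=hsv['top'][...,2]; ce,st,m=blob('top',(4,150,140),(18,255,255),(438,305),14)
print('knobtop',ce,st); cs=max(cv2.findContours(m,0,1)[0],key=cv2.contourArea); box=cv2.boxPoints(cv2.minAreaRect(cs))
W=np.array([atz('top',b,.097)[:2] for b in box]); print(W.round(4).tolist(), [ (np.hypot(*e).round(4),np.arctan2(e[1],e[0]).round(3)) for e in np.roll(W,-1,0)-W])
print('knobtop world',atz('top',ce,.097).round(4))
# red line pixels
red=((hsv['top'][...,0]<4)|(hsv['top'][...,0]>172))&(hsv['top'][...,1]>130)&(V>60)
def reds(c,r,z):
    y,x=np.nonzero(red); s=np.hypot(x-c[0],y-c[1])<r
    return np.array([[*atz('top',(a,b),z)[:2],a,b] for a,b in zip(x[s],y[s])])
print('rotor red',reds((436,300),20,.061).round(4).tolist())
print('hub red',reds((306,266),9,.08).round(4).tolist())
for a,b in [('drive','top'),('hub_mouth','top'),('stand','top'),('rotor','top')]:
    for r in outline_of(a,b)[:2]:
        if a=='drive':
            cs=max(cv2.findContours(r['region'].astype(np.uint8),0,1)[0],key=cv2.contourArea); q=cv2.minAreaRect(cs); print(a,r['score'],[atz('top',p,.008).round(3)[:2].tolist() for p in cv2.boxPoints(q)])
        else: print(a,r['score'],np.round(r['rect'],1))
# black disc ellipse & hub: project candidates
E
```

```text
cap top [235.1 263.8] [229 258  13  13 137] [0.5555 0.0904 0.138 ]
cap scene [355.  189.2] [351 186   9   8  56] [0.5587 0.0872 0.136 ]
knob top [437.2 304.6] [429 298  17  15 184] [ 0.4856 -0.3204  0.097 ]
knob scene [215.1 270.2] [209 263  13  16 132] [ 0.4945 -0.3279  0.097 ]Traceback (most recent call last):
  File "<stdin>", line 12, in <module>
  File "<stdin>", line 6, in blob
ValueError: attempt to get argmax of an empty sequence
```

```bash
python3 - <<'E'
from h import *
im=cv2.imread('pics/top0.png'); hsv=cv2.cvtColor(im,cv2.COLOR_BGR2HSV); H,S,V=cv2.split(hsv.astype(int))
yy,xx=np.mgrid[:480,:640]
k=(H>3)&(H<19)&(S>150)&(np.hypot(xx-438,yy-305)<14); print('V in knob',np.percentile(V[k],[5,25,50,75,95]))
th=(np.percentile(V[k],5)+np.percentile(V[k],90))/2
m=(k&(V>th)).astype(np.uint8); print(m.sum())
cs=max(cv2.findContours(m,0,1)[0],key=cv2.contourArea); box=cv2.boxPoints(cv2.minAreaRect(cs))
W=np.array([atz('top',b,.097)[:2] for b in box]); e=np.roll(W,-1,0)-W; print(np.hypot(*e.T).round(4),np.arctan2(e[:,1],e[:,0]).round(3),W.mean(0).round(4))
red=((H<4)|(H>172))&(S>110)&(V>50)
for nm,c,r,z in [('rotor',(436,297),16,.061),('hub',(306,266),9,.08)]:
    s=red&(np.hypot(xx-c[0],yy-c[1])<r)
    print(nm,[(int(a),int(b),*atz('top',(a,b),z)[:2].round(4)) for a,b in zip(xx[s],yy[s])])
f=lambda u,v:(200+u/5.7,230+v/5.7)
hub=atz('top',f(605,247),.08); cap=atz('top',f(203,195),.138); print('hub',hub,'cap',cap,np.linalg.norm((hub-cap)[:2]),np.arctan2(*(cap-hub)[:2])*-1)
print('marks',[atz('top',f(*p),.08)[:2].round(4).tolist() for p in [(588,205),(626,207)]])
C=[atz('top',f(*p),.008)[:2] for p in [(102,62),(785,122),(70,362),(770,430)]]; print('plate',np.round(C,4).tolist(),np.mean(C,0))
# disc black edge
g=lambda u,v:(340+u/4,250+v/4)
print('disc',[atz('top',g(*p),.061)[:2].round(4).tolist() for p in [(302,222),(452,222),(377,150),(377,297)]])
for l in('outline','x'):
    pass
r=outline_of('rotor','top')
for q in r: print(q['score'],np.round(q['rect'],1))
for n in('scene',):
  print('pred scene knobtop',px(n,[[.486,-.3215,.097],[.4875,-.327,.045]]), 'cap',px(n,[.5545,.09,.138]),'hub',px(n,hub))
E
```

```text
V in knob [ 86.   118.25 136.   137.   138.  ]
144
[0.0248 0.0245 0.0247 0.0244] [-0.283 -1.826  2.856  1.317] [ 0.4855 -0.3225]
rotor [(439, 288, np.float64(0.5214), np.float64(-0.3322)), (438, 289, np.float64(0.5193), np.float64(-0.3301)), (438, 290, np.float64(0.5172), np.float64(-0.33)), (439, 290, np.float64(0.5172), np.float64(-0.3321)), (437, 291, np.float64(0.515), np.float64(-0.3279)), (438, 291, np.float64(0.5151), np.float64(-0.33)), (439, 291, np.float64(0.5151), np.float64(-0.3321)), (437, 292, np.float64(0.5129), np.float64(-0.3279)), (438, 292, np.float64(0.5129), np.float64(-0.33)), (439, 292, np.float64(0.513), np.float64(-0.3321)), (437, 293, np.float64(0.5108), np.float64(-0.3279)), (438, 293, np.float64(0.5108), np.float64(-0.33)), (439, 293, np.float64(0.5109), np.float64(-0.3321)), (437, 294, np.float64(0.5087), np.float64(-0.3279)), (438, 294, np.float64(0.5087), np.float64(-0.33)), (437, 295, np.float64(0.5066), np.float64(-0.3279)), (438, 295, np.float64(0.5066), np.float64(-0.33)), (436, 296, np.float64(0.5044), np.float64(-0.3257)), (437, 296, np.float64(0.
[... 240 characters left out ...]

hub [(309, 266, np.float64(0.5598), np.float64(-0.0562)), (309, 267, np.float64(0.5577), np.float64(-0.0563))]
hub [ 0.54424556 -0.05064461  0.08      ] cap [0.55465474 0.08929085 0.138     ] 0.14032206952182613 -0.07424889275074201
marks [[0.5595, -0.044], [0.5591, -0.058]]
plate [[0.6177, 0.15], [0.6004, -0.1186], [0.5002, 0.1567], [0.4805, -0.1149]] [0.54973558 0.01830615]
disc [[0.4834, -0.2825], [0.4854, -0.3613], [0.5222, -0.3222], [0.4454, -0.3217]]
0.96 [420.7 287.9 452.3 324.8]
0.85 [358.3 304.  393.1 338.8]
0.76 [471.  297.4 508.3 334.9]
pred scene knobtop [[215.22689832 266.44192824]
 [217.26304424 278.4157899 ]] cap [[354.69385356 187.29618696]] hub [[312.68431667 225.94205278]]
```

Scene: the black rotor on the grey stand is at top-view pixel (436,304). The look-alikes are green at (375,320) and pink at (493,314), both on the bare bench. The enlarged crop shows only the black one on a stand with an orange knob and red line pointing up (+x), so it is the one meant. The blue cap is at (235,264), the hub at (306,273) with its keyway opening upwards in the picture. The cap–hub distance comes out at 140.3 mm, against 140 expected.

First to the cap, with fingers shut.

```bash
python3 -m inch '[[0,0,0,0,0,0.148,1],[0,0,0,0,0,0.148,1],[0.02,-0.037,0,0,0,0,1],[0.02,-0.037,0,0,0,0,1],[0.02,-0.037,0,0,0,0,1]]' 40
python3 -m inch '[[0.02,-0.037,0,0,0,0,1],[0.02,-0.037,0,0,0,0,1],[0.02,-0.037,0,0,0,0,1],[0.02,-0.037,0,0,0,0,1],[0.02,-0.037,0,0,0,0,1]]'
python3 -m inch '[[0.02,-0.037,0,0,0,0,1],[0.02,-0.037,0,0,0,0,1],[0.02,-0.037,0,0,0,0,1],[0.02,-0.037,0,0,0,0,1],[0.02,-0.037,0,0,0,0,1]]'
```

```text
clock: 1.35
position: [0.2427, -0.4855, 0.2312]
tool_rot: [3.142, -0.0, -0.001]
force: [1.3, -0.5, 0.0]
grip_width: 0.0124
finger_force: 0.0
clock: 1.85
position: [0.3428, -0.3004, 0.2315]
tool_rot: [3.141, -0.0, -0.0]
force: [0.5, -0.9, -0.2]
grip_width: -0.0
finger_force: 0.0
clock: 2.35
position: [0.4429, -0.1153, 0.2316]
tool_rot: [3.141, -0.001, -0.0]
force: [0.6, -1.0, 0.3]
grip_width: -0.0003
finger_force: 0.0
```

```bash
python3 -m inch '[[0.0224,-0.041,0,0,0,0,1],[0.0224,-0.041,0,0,0,0,1],[0.0224,-0.041,0,0,0,0,1],[0.0224,-0.041,0,0,0,0,1],[0.0224,-0.041,0,0,0,0,1]]'
python3 -m inch '[[0,0,0.03,0,0,0,1],[0,0,0.03,0,0,0,1],[0,0,0.02,0,0,0,1],[0,0,0,0,0,0,1]]'
python3 - <<'E'
from h import *
a=grab_frame('top'); b=grab_frame('scene')
save(np.hstack([cv2.resize(a[220:320,185:285],(400,400)),cv2.resize(b[130:230,305:405],(400,400))]),'cap1.png')
E
```

```text
clock: 2.85
position: [0.5551, 0.0899, 0.2315]
tool_rot: [3.142, -0.0, -0.0]
force: [1.2, -0.8, 0.0]
grip_width: 0.0003
finger_force: 0.0
clock: 3.25
position: [0.553, 0.0878, 0.149]
tool_rot: [3.141, 0.004, 0.0]
force: [0.6, -0.8, 0.3]
grip_width: 0.0002
finger_force: 0.0
```

View pics/cap1.png

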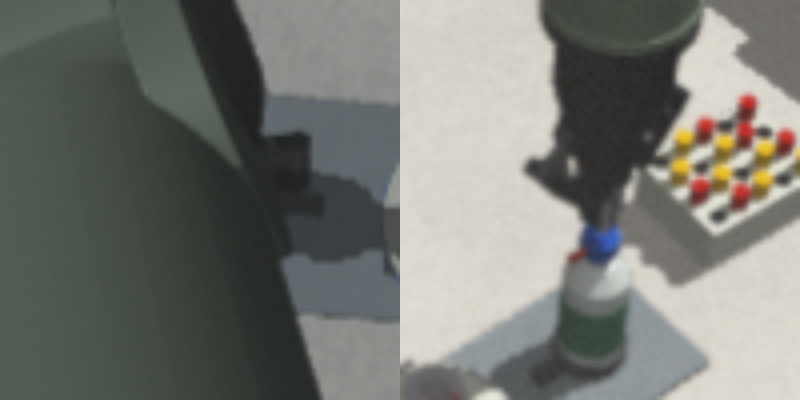

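The scene view shows the shut fingertips right above the blue cap (crop pixel (600,240)). Press.

```bash
python3 -m inch '[[0.001,-0.001,0.008,0,0,0,1],[0,0,0.005,0,0,0,1],[0,0,0.003,0,0,0,1],[0,0,0.002,0,0,0,1],[0,0,0,0,0,0,1]]'
```

```text
clock: 3.85
position: [0.5557, 0.0891, 0.1335]
tool_rot: [-3.141, -0.001, -0.0]
force: [1.2, 0.7, 5.3]
grip_width: 0.0003
finger_force: 2.6
```

```bash
python3 -m inch '[[0,0,0.0015,0,0,0,1],[0,0,0.0,0,0,0,1],[0,0,0,0,0,0,1]]'; python3 -m inch '[[0,0,0.0015,0,0,0,1],[0,0,0,0,0,0,1],[0,0,0,0,0,0,1]]'
```

```text
clock: 4.15
position: [0.5557, 0.0892, 0.1323]
tool_rot: [-3.141, -0.001, -0.0]
force: [0.8, 1.3, 6.1]
grip_width: -0.0
finger_force: 3.0
clock: 4.45
position: [0.5558, 0.0892, 0.1318]
tool_rot: [-3.141, -0.002, -0.0]
force: [-6.5, -1.1, 26.9]
grip_width: -0.0001
finger_force: 12.9
```

```bash
python3 -m inch '[[0,0,-0.01,0,0,0,1],[0,0,-0.03,0,0,0,1],[0,0,-0.03,0,0,0,1],[-0.007,0.041,0,0,0,0,1],[-0.007,0.041,0,0,0,0,0.5]]'
python3 -m inch '[[-0.007,0.041,0,0,0,0,0],[-0.007,0.041,0,0,0,0,0],[-0.007,0.041,0,0,0,0,0],[-0.007,0.041,0,0,0,0,0],[-0.007,0.041,0,0,0,0,0]]'
python3 -m inch '[[-0.007,0.041,0,0,0,0,0],[-0.007,0.041,0,0,0,0,0],[-0.0075,0.041,0,0,0,0,0],[0,0,0,0,0,0.135,0],[0,0,0,0,0,0.135,0]]'
python3 - <<'E'
from h import *
print(telemetry.observe()['position'])
a=grab_frame('top'); b=grab_frame('scene'); 
for r in landmark_of('cap_top','scene')[:2]: print(r,atz('scene',r['xy'],.138))
save(np.hstack([cv2.resize(b[130:230,305:405],(400,400)),cv2.resize(b[210:310,165:265],(400,400))]),'rot1.png')
E
```

```text
clock: 4.95
position: [0.5412, 0.0068, 0.2012]
tool_rot: [-3.141, -0.001, 0.002]
force: [0.0, -0.9, -0.5]
grip_width: 0.0135
finger_force: 0.0
clock: 5.45
position: [0.5055, -0.1995, 0.2005]
tool_rot: [-3.142, 0.0, -0.0]
force: [0.7, -0.3, -0.3]
grip_width: 0.085
finger_force: 0.0
clock: 5.95
position: [0.4837, -0.3224, 0.2001]
tool_rot: [-3.141, 0.001, -0.278]
force: [0.8, 1.0, -0.3]
grip_width: 0.0858
finger_force: 0.0
[ 0.48373038 -0.32236327  0.20009805]
{'xy': [354.1, 187.5], 'score': 0.49} [0.55396048 0.08831453 0.138     ]
```

View pics/rot1.png

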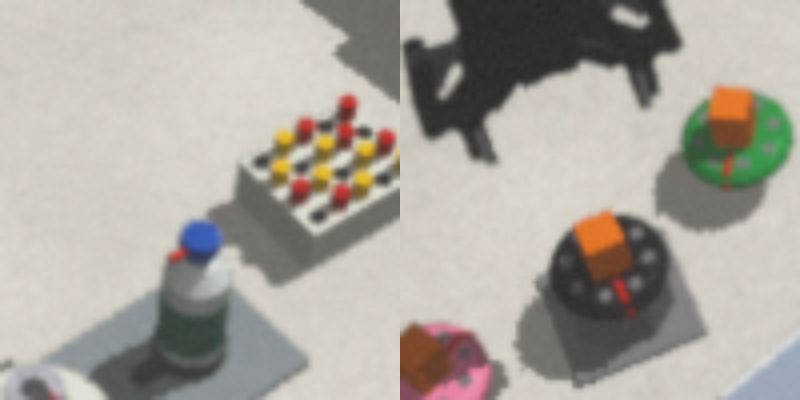

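The left half shows the cap up again (crop (200,238)). The right half shows the open fingers above the black rotor's knob (crop (600,243)), clear of the green and pink look-alikes. Descend and grip.

```bash
python3 -m inch '[[0.001,0,0.04,0,0,0,0],[0,0,0.035,0,0,0,0],[0,0,0.03,0,0,0,0],[0,0,0.02,0,0,0,0],[0,0,0.007,0,0,0,0]]'; python3 -m inch '[[0,0,0,0,0,0,0.3],[0,0,0,0,0,0,0.6],[0,0,0,0,0,0,1],[0,0,0,0,0,0,1],[0,0,0,0,0,0,1]]' 60
```

```text
clock: 6.6
position: [0.4849, -0.3203, 0.0664]
tool_rot: [-3.141, 0.003, -0.266]
force: [-0.8, -0.1, 0.3]
grip_width: 0.0853
finger_force: 0.0
clock: 7.1
position: [0.4861, -0.3216, 0.0694]
tool_rot: [3.141, -0.001, -0.27]
force: [-2.9, 1.3, 12.2]
grip_width: 0.0251
finger_force: 59.6
```

```bash
python3 -m inch '[[0,0,-0.01,0,0,0,1],[0,0,-0.03,0,0,0,1],[0,0,-0.04,0,0,0,1],[0,0,-0.04,0,0,0,1],[0,0,0,0,0,0,1]]'
python3 -m inch '[[0,0,0,0,0,0,1],[0,0,0,0,0,0,1]]'
python3 - <<'E'
from h import *
s=telemetry.observe(); p=s['position'];print(p,s['tool_rot'],s['force'])
a=grab_frame('top'); b=grab_frame('scene'); save(a,'t2.png'); save(b,'s2.png')
for l,n in [('hub_mouth','top'),('hub_mouth','scene'),('rotor','scene'),('key','scene'),('rotor','top')]:
    for r in landmark_of(l,n)[:3]: print(l,n,round(r['score'],2),np.round(r['xy'],1))
o=p-[0,0,.0244]; t=np.linspace(0,2*np.pi,72); ci=lambda c,r,dz:np.c_[c[0]+r*np.cos(t),c[1]+r*np.sin(t),t*0+c[2]+dz]
def draw(im,n,x0,y0,w,sc,groups):
    c=cv2.resize(im[y0:y0+w,x0:x0+w],(w*sc,w*sc),interpolation=cv2.INTER_CUBIC)
    for g in groups:
        for q in px(n,g): cv2.circle(c,tuple(int(v) for v in ((q+.5-[x0,y0])*sc)),0,(255,255,0),-1)
    return c
h=np.array([.5445,-.0506,.08])
A=draw(a,'top',281,248,50,8,[ci(h,.02,0),ci(h,.0096,0)])
B=draw(b,'scene',165,200,100,4,[ci(o,.038,0),ci(o,.038,.016),ci(o,.008,-.022)])
print(px('scene',[o,o-[0,0,.03]]))
save(np.hstack([A,B]),'ov2.png')
E
```

```text
clock: 7.6
position: [0.4877, -0.3224, 0.1941]
tool_rot: [3.14, -0.008, -0.27]
force: [0.7, -0.5, -2.4]
grip_width: 0.0251
finger_force: 59.5
clock: 7.8
position: [0.4852, -0.3209, 0.1876]
tool_rot: [-3.141, 0.001, -0.27]
force: [-0.5, 0.4, -2.7]
grip_width: 0.0251
finger_force: 59.5
[ 0.48517628 -0.32087408  0.187593  ] [-3.14127470e+00  1.31827803e-03 -2.70050573e-01] [-0.47289271  0.43978121 -2.68590283]
hub_mouth top 0.69 [305.9 272.9]
hub_mouth top 0.19 [229.8 172.5]
hub_mouth scene 0.86 [309.8 227. ]
rotor scene 0.95 [249.6 248.6]
rotor scene 0.87 [172.6 306.1]
rotor scene 0.65 [207.  248.8]
key scene 0.72 [377.6 289.5]
key scene 0.62 [177.1 306.9]
key scene 0.61 [253.7 254.3]
rotor top 0.91 [443.6 304.7]
rotor top 0.83 [371.3 321.5]
[[210.49200076 251.7749414 ]
 [212.69841348 258.42446178]]
```

View pics/ov2.png

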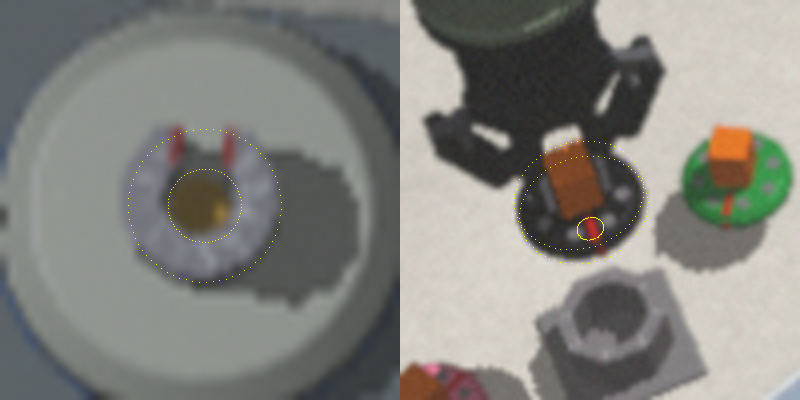

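The left half shows the hub outline matching at (0.5445, -0.0506), with the keyway pointing along world +x. The right half shows the rotor hanging level in the grip, its disc matching the predicted circles. Carry it over the hub.

```bash
python3 -m inch '[[0,0,0,0,0,-0.135,1],[0,0,0,0,0,-0.135,1],[0.006,-0.027,0,0,0,0,1],[0.008,-0.04,0,0,0,0,1],[0.01,-0.045,0,0,0,0,1]]'
python3 -m inch '[[0.01,-0.045,0,0,0,0,1],[0.01,-0.045,0,0,0,0,1],[0.009,-0.04,0,0,0,0,1],[0.0063,-0.0283,0,0,0,0,1],[0,0,0,0,0,0,1]]'
python3 -m inch '[[0,0,0.02,0,0,0,1],[0,0,0.02,0,0,0,1],[0,0,0.006,0,0,0,1],[0,0,0,0,0,0,1],[0,0,0,0,0,0,1]]'
```

```text
clock: 8.65
position: [0.5094, -0.2089, 0.1881]
tool_rot: [3.141, 0.0, -0.003]
force: [1.8, 0.4, -2.5]
grip_width: 0.0251
finger_force: 59.5
clock: 9.15
position: [0.5458, -0.0462, 0.1883]
tool_rot: [-3.14, -0.0, 0.005]
force: [0.4, -1.0, -1.9]
grip_width: 0.0253
finger_force: 59.5
clock: 9.65
position: [0.5454, -0.0512, 0.1429]
tool_rot: [-3.142, -0.001, -0.001]
force: [0.1, 0.2, -1.9]
grip_width: 0.025
finger_force: 59.6
```

```bash
python3 -m inch '[[-0.0008,-0.0005,0.004,0,0,0,1],[0,0,0.004,0,0,0,1],[0,0,0.003,0,0,0,1],[0,0,0.003,0,0,0,1],[0,0,0,0,0,0,1]]'
```

```text
clock: 10.15
position: [0.5444, -0.0504, 0.128]
tool_rot: [-3.141, -0.0, -0.0]
force: [1.1, -0.0, -2.2]
grip_width: 0.0249
finger_force: 59.6
```

```bash
python3 -m inch '[[0,0,0.003,0,0,0,1],[0,0,0.002,0,0,0,1],[0,0,0.002,0,0,0,1],[0,0,0,0,0,0,1]]'; python3 -m inch '[[0,0,0.001,0,0,0,1],[0,0,0.001,0,0,0,1],[0,0,0,0,0,0,1]]'
```

```text
clock: 10.55
position: [0.5445, -0.0503, 0.1211]
tool_rot: [-3.141, -0.0, -0.0]
force: [3.9, 0.9, -4.7]
grip_width: 0.0251
finger_force: 59.3
clock: 10.85
position: [0.5445, -0.0503, 0.1193]
tool_rot: [-3.141, -0.001, -0.0]
force: [5.3, 0.8, -2.9]
grip_width: 0.0249
finger_force: 59.7
```

```bash
python3 -m inch '[[0.001,0,0,0,0,0,1],[0,0,0.003,0,0,0,1],[0,0,0.003,0,0,0,1],[0,0,0,0,0,0,1]]'; python3 -m inch '[[0,0,0.002,0,0,0,1],[0,0,0.002,0,0,0,1],[0,0,0,0,0,0,1]]'
```

```text
clock: 11.25
position: [0.5449, -0.0504, 0.1127]
tool_rot: [-3.142, 0.001, -0.0]
force: [1.9, 1.5, -3.4]
grip_width: 0.0254
finger_force: 59.6
clock: 11.55
position: [0.5451, -0.0505, 0.1091]
tool_rot: [3.142, 0.0, -0.0]
force: [-0.6, -0.6, 2.0]
grip_width: 0.0249
finger_force: 60.1
```

The key is in the keyway and the shaft end is at the seat. Now press home with a firmer grip.

```bash
python3 -m inch '[[0,0,0.002,0,0,0,1],[0,0,0.002,0,0,0,1],[0,0,0,0,0,0,1]]' 100; python3 -m inch '[[0,0,0.001,0,0,0,1],[0,0,0.001,0,0,0,1],[0,0,0,0,0,0,1]]';  python3 -m inch '[[0,0,0.0007,0,0,0,1],[0,0,0,0,0,0,1],[0,0,0,0,0,0,1]]'
```

```text
clock: 11.85
position: [0.5452, -0.0505, 0.1052]
tool_rot: [3.142, 0.0, -0.0]
force: [-1.7, 0.3, 5.6]
grip_width: 0.0243
finger_force: 100.8
clock: 12.15
position: [0.5453, -0.0505, 0.1044]
tool_rot: [3.141, -0.0, -0.0]
force: [-8.9, 0.1, 28.3]
grip_width: 0.0246
finger_force: 104.4
clock: 12.45
position: [0.5454, -0.0505, 0.1044]
tool_rot: [3.141, -0.001, -0.0]
force: [-12.3, 0.2, 40.4]
grip_width: 0.0246
finger_force: 106.4
```

```bash
python3 -m inch '[[0,0,-0.0007,0,0,0,1],[0,0,0,0,0,0,1],[0,0,0,0,0,0,1],[0,0,0,0,0,0,1]]'
python3 - <<'E'
from h import *
b=grab_frame('scene'); h=np.array([.5445,-.0506,.08]); t=np.linspace(0,2*np.pi,72)
x0,y0,w,s=250,150,130,4; c=cv2.resize(b[y0:y0+w,x0:x0+w],(w*s,w*s),interpolation=cv2.INTER_CUBIC)
for dz in(0,.016):
    for q in px('scene',np.c_[h[0]+.038*np.cos(t),h[1]+.038*np.sin(t),t*0+h[2]+dz]): cv2.circle(c,tuple(int(v) for v in (q+.5-[x0,y0])*s),0,(255,255,0),-1)
save(c,'home.png')
E
```

```text
clock: 12.85
position: [0.5453, -0.0504, 0.1044]
tool_rot: [3.141, -0.001, -0.0]
force: [-9.3, -0.2, 27.8]
grip_width: 0.0245
finger_force: 103.9
```

View pics/home.png

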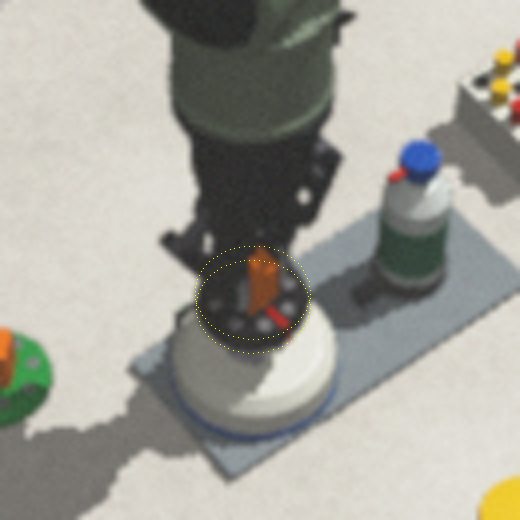

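The picture shows the disc at crop (253,300), lying within the circles predicted for the home position. The cap is up and everything else is undisturbed. The hard stop came at the computed home height, and 28 N is held.

```bash
python3 -c "
from workcell import bot; print(bot.job_done())"
```

```text
the job is handed in; nothing more can be done
None
```

The job is handed in after about 13 s of the 54 s: the cap was pressed fully down and sprang back up, then the black rotor was keyed into the hub and pushed fully home, and it is still gripped and pressed down with about 28 N.

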